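# Line up the pulled capacitors by size for measuring

## Robot

A 6-joint arm with a two-finger parallel gripper is mounted at the origin on the work surface. World frame = base frame: x ahead of the robot, y to its left, z up, the work surface at z = 0. Lengths are in m, angles in rad, forces in N, time in s.
With the tool pointing down it reaches from about 0.425 to 1.125 m from the base axis. Payload 14.9 kg.
Tool frame: the origin (TCP) lies at the centre of the arm's flange, where the gripper is bolted on; the fingertips stand 191 mm ahead of it and the grasp point (between the pads) lies 172 mm ahead of it; z points along the fingers, x is the direction in which the jaws open and shut, and the axes are right-handed (so a half turn about z gives the same grasp; the last joint's range is limited). The gripper opens to 91 mm and grips with 3 to 60 N. Pads are 32 mm wide; open, the fingers measure 118 mm over their backs; the gripper's body (76 mm by 178 mm) begins 60 mm behind the grasp point.
Start: joints at [1.105, 0.379, 1.734, -0, 1.028, -0.033], TCP at [0.294, 0.635, 0.405] pointing down, gripper open.
Joint ranges: [-2.77, 2.77], [-0.74, 2.19], [0, 2.66], [-1.06, 4.2], [0.31, 2.87], [-3.08, 3.08]. Speed limits (rad/s): [1.89, 1.89, 2.39, 3.14, 3.14, 3.14].

## Interface

Orientations are given as a unit quaternion [x, y, z, w].
In Python, from plant import observe, cams, bot gives the robot as it stands.
- The arm moves only by the tool apply_moves, never from a script. Its argument "moves" is a list of rows, each an object with "offset": the shift along the tool's x, y, z in mm, a list of three; "roll": the turn about the tool's z in degrees; "jaw": the closure, from 0 (fully open) to 1 (shut). A call has 1 to 5 rows; each row is the pose to reach, as a shift and turn from the pose measured when the call began, along the tool's axes at that moment; what a row does not reach only later rows make up. A row lasts 1/8 s, in which the tool goes at most 62.5 mm and 10.7 degrees, less where a joint would pass 70% of its speed; a pose out of reach is approached as far as the arm can. A call with a gripper value outside its range is refused whole. The fingers move at their own pace and stop on an object; "grip_force" is the grip in N (left out, the last holds). Time passes only in rows, so rows that repeat a pose let the fingers close. It gives the time, the measured TCP pose, the force and the opening at its end, in the units of the state.
- observe(): the state, without advancing time (a new reading comes with each control period).
- cams.get_image(name): name is "scene" or "top" or "wrist"; returns a dict with "pixels" (400x640x3 uint8, red, green, blue), "mtx" (3x3 intrinsics, pixels), "k1" (the pictures are not rectified: a ray, as slopes to the right and down, at radius r is drawn at 1 + k1 r^2 times it, then the intrinsics apply), "camera_from_world" (4x4, takes a point from world to camera coordinates); the wrist camera has in their place "mount" (4x4, takes a point from camera to tool coordinates, whose origin is the TCP and whose axes are the tool frame's). Camera axes: x right, y up, looking along -z (the intrinsics and any distortion apply to the point x, -y, -z); pixel columns grow to the right and rows downward; lengths in m; the calibration is good to about 2 mm. A picture is of the moment at which its call begins: read the wrist's pose just before it. There is no depth.
- bot.sign_off(): hands the job in, once; it reports no verdict.
Trained networks look in the newest picture that a camera, given by its name, has taken for a name from the list of things; names that differ only in an ending like _2 or _b are one class to them, and where a whole thing is asked for, a point or a joint stands for the part that bears it (a point fixed in the world has none). Each returns a list of dicts, best first, with "confidence" (0 to 1); they miss things now and then, are a little off and sometimes report something else, mostly with a low value. They report only what shows in the picture. A call takes as long as a camera call.
- cams.outline_of(camera, query): "mask" (400x640 bool, what is visible of it) and "position" ([column, row] in pixels, amid what is visible of it).
- cams.spot_point(camera, query): "position" ([column, row] in pixels: a listed point, or the origin of a listed thing).
The state is a dict: "time_s": time; "q": joint angles; "dq": joint speeds; "joint_efforts": joint torques, N m; "ee_pos": TCP position; "orientation": TCP orientation; "contact_force": force on the tool from outside, world axes, zero at the start; "moment": the same for the moment, N m; "finger_gap": finger opening in m.
Only numpy, scipy, OpenCV 4.12 (cv2) and the standard library are available. Lean on these libraries where they do the work, as an engineer would, in place of code of your own. Each camera call takes 0.05 s, during which the arm holds its last target.

## Task

Line up the four capacitors for measuring: stand one upright in the middle of each dish on the strip, in order of size, with the smallest in the dish at the end nearest the test fixture and the largest at the far end. Set them down, do not drop them.

Things in the scene. Friction and masses are not known exactly. Their poses are not given: they have to be found in the camera images.
- cap_a: the smallest of the four capacitors: an upright black cylindrical can with an aluminium rim and two small screw terminals on top, loose. Can diameter 30 mm, can height 46 mm; the terminals stand 5 mm higher. Origin: centre of its underside; z up along the can.
- cap_b: the second smallest of the four capacitors: an upright black cylindrical can with an aluminium rim and two small screw terminals on top, loose. Can diameter 40 mm, can height 60 mm; the terminals stand 5 mm higher. Origin: centre of its underside; z up along the can.
- cap_c: the second largest of the four capacitors: an upright black cylindrical can with an aluminium rim and two small screw terminals on top, loose. Can diameter 49 mm, can height 74 mm; the terminals stand 5 mm higher. Origin: centre of its underside; z up along the can.
- cap_d: the largest of the four capacitors: an upright black cylindrical can with an aluminium rim and two small screw terminals on top, loose. Can diameter 58 mm, can height 88 mm; the terminals stand 5 mm higher. Origin: centre of its underside; z up along the can.
- dish_1: one of four identical shallow square parts dishes, pale grey with a black rim, fixed side by side in a row on the strip, 86 mm apart centre to centre. Outside 80 x 80 mm, rim 9 mm high and 2 mm thick, inside 76 x 76 mm, floor 3 mm thick. Origin: centre of its underside, which is 5 mm above the bench, so a capacitor stands in it with its underside 8 mm above the bench. Sides parallel to those of the strip. The numbers say nothing about which dish is where in the row.
- dish_2: one of four identical shallow square parts dishes, pale grey with a black rim, fixed side by side in a row on the strip, 86 mm apart centre to centre. Outside 80 x 80 mm, rim 9 mm high and 2 mm thick, inside 76 x 76 mm, floor 3 mm thick. Origin: centre of its underside, which is 5 mm above the bench, so a capacitor stands in it with its underside 8 mm above the bench. Sides parallel to those of the strip. The numbers say nothing about which dish is where in the row.
- dish_3: one of four identical shallow square parts dishes, pale grey with a black rim, fixed side by side in a row on the strip, 86 mm apart centre to centre. Outside 80 x 80 mm, rim 9 mm high and 2 mm thick, inside 76 x 76 mm, floor 3 mm thick. Origin: centre of its underside, which is 5 mm above the bench, so a capacitor stands in it with its underside 8 mm above the bench. Sides parallel to those of the strip. The numbers say nothing about which dish is where in the row.
- dish_4: one of four identical shallow square parts dishes, pale grey with a black rim, fixed side by side in a row on the strip, 86 mm apart centre to centre. Outside 80 x 80 mm, rim 9 mm high and 2 mm thick, inside 76 x 76 mm, floor 3 mm thick. Origin: centre of its underside, which is 5 mm above the bench, so a capacitor stands in it with its underside 8 mm above the bench. Sides parallel to those of the strip. The numbers say nothing about which dish is where in the row.
- strip: fixed aluminium carrier strip that the four dishes sit on: 92 mm across (its x axis), 360 mm long (its y axis, the direction of the row of dishes), 5 mm thick, end lips 11 mm high. Origin: centre of its underside, on the bench. It may be turned a little on the bench.
- fixture: component test fixture, fixed to the bench: a small grey box with a black top plate, 90 x 80 mm and 37 mm high, with two white sprung contact jaws on top (60 mm high with their brass blades) and four brass plug sockets on the side away from the robot. It stands past one end of the strip, left or right; past the other end stands a similar-sized open aluminium frame with two brass-coloured finned resistors. Origin: centre of its underside, on the bench.

How it is judged:
At the end, for the whole second after the job is handed in: Each capacitor stands upright (within 0.1 rad) and at rest on the floor of a dish of its own, within 13 mm of the dish's centre; along the row, counted from the end nearest the test fixture, they run from smallest to largest ((horizontal distance between cap_a and dish_1 below 0.013 m or horizontal distance between cap_a and dish_2 below 0.013 m or horizontal distance between cap_a and dish_3 below 0.013 m or horizontal distance between cap_a and dish_4 below 0.013 m) and height (world z) of cap_a between 0.005 and 0.011 m and angle between each of cap_a, cap_b, cap_c, cap_d's own z axis and vertical below 0.1 rad and linear speed of each of cap_a, cap_b, cap_c, cap_d below 0.02 m/s and angular speed of each of cap_a, cap_b, cap_c, cap_d below 0.2 rad/s and (horizontal distance between cap_b and dish_1 below 0.013 m or horizontal distance between cap_b and dish_2 below 0.013 m or horizontal distance between cap_b and dish_3 below 0.013 m or horizontal distance between cap_b and dish_4 below 0.013 m) and height (world z) of cap_b between 0.005 and 0.011 m and (horizontal distance between cap_c and dish_1 below 0.013 m or horizontal distance between cap_c and dish_2 below 0.013 m or horizontal distance between cap_c and dish_3 below 0.013 m or horizontal distance between cap_c and dish_4 below 0.013 m) and height (world z) of cap_c between 0.005 and 0.011 m and (horizontal distance between cap_d and dish_1 below 0.013 m or horizontal distance between cap_d and dish_2 below 0.013 m or horizontal distance between cap_d and dish_3 below 0.013 m or horizontal distance between cap_d and dish_4 below 0.013 m) and height (world z) of cap_d between 0.005 and 0.011 m and ((y of fixture in the frame of strip above 0 m and y of cap_a in the frame of strip between 0.104 and 0.154 m and y of cap_b in the frame of strip between 0.018 and 0.068 m and y of cap_c in the frame of strip between -0.068 and -0.018 m and y of cap_d in the frame of strip between -0.154 and -0.104 m) or (y of fixture in the frame of strip below 0 m and y of cap_a in the frame of strip between -0.154 and -0.104 m and y of cap_b in the frame of strip between -0.068 and -0.018 m and y of cap_c in the frame of strip between 0.018 and 0.068 m and y of cap_d in the frame of strip between 0.104 and 0.154 m))); the robot touches nothing.
It fails at once if A capacitor is dropped or flung: it moves faster than 0.6 m/s (a fall of about 2 cm) with no finger on it ((linear speed of cap_a above 0.6 m/s and contact force between cap_a and the fingers below 0.02 N) or (linear speed of cap_b above 0.6 m/s and contact force between cap_b and the fingers below 0.02 N) or (linear speed of cap_c above 0.6 m/s and contact force between cap_c and the fingers below 0.02 N) or (linear speed of cap_d above 0.6 m/s and contact force between cap_d and the fingers below 0.02 N)).
It also fails if it takes over 99 s, if anything falls off the work surface, if the arm or the gripper's body presses on something with over 40 N, if the wrist force passes 120 N, or if a joint passes its speed limit or range.

## Working session

There is one attempt and no reset: what is moved stays moved. The work goes in short steps, Python scripts to look and compute and a tool call to move; the robot and the scene stay as the last step left them, time stands still between calls to the robot, and variables do not carry over. Pictures are saved under pics/ and viewed, and the job is handed in when it is done.

Besides the shell and the picture viewer there is one more tool, called as name([rows], argument=value, ...), one row to a line, values as JSON. apply_moves: Moves the arm, as the interface text tells. Its arguments: {"type":"object","properties":{"moves":{"type":"array","items":{"type":"object","properties":{"offset":{"type":"array","items":{"type":"number"}},"roll":{"type":"number"},"jaw":{"type":"number"}}}},"grip_force":{"type":"number"}},"required":["moves"]}

```bash
mkdir -p pics; ls
python3 - <<'E'
from plant import observe, cams, bot
import cv2
s=observe(); print(s)
for n in ["scene","top"]:
    d=cams.get_image(n); cv2.imwrite(f"pics/{n}0.png",d["pixels"][:,:,::-1]); print(n,d["mtx"],d["k1"],d["camera_from_world"])
    for q in ["cap_a","dish_1","fixture","strip"]:
        r=cams.outline_of(n,q)
        print(q,[(round(x["confidence"],2),[round(float(v)) for v in x["position"]],int(x["mask"].sum())) for x in r])
E
```

```text
pics
{'time_s': 0.0, 'q': array([ 1.10470679e+00,  3.79394317e-01,  1.73478789e+00, -1.49955786e-05,
        1.02848090e+00, -3.32568758e-02]), 'dq': array([-8.62552517e-04,  2.06182225e-03,  2.83412275e-03, -1.10578115e-03,
       -9.08213290e-06,  1.43364382e-03]), 'joint_efforts': array([-8.90770007e-04, -7.63739204e+01, -4.34361470e+01,  6.50671008e-02,
        4.25381970e-02, -1.30922176e-04]), 'ee_pos': array([0.29350324, 0.63528542, 0.40409458]), 'orientation': array([ 8.42447767e-01,  5.38777759e-01, -4.56964314e-04,  2.78735121e-04]), 'contact_force': array([-1.24792425,  0.35905996,  0.66800294]), 'moment': array([-0.0491612 , -0.01618642, -0.0143157 ]), 'finger_gap': 0.09166442564284358}
scene [[402.35299717   0.         322.30108913]
 [  0.         402.35299717 200.49292392]
 [  0.           0.           1.        ]] 0.012274132248004116 [[-0.15247003  0.98824765  0.0109307   0.09590325]
 [-0.83782018 -0.13511229  0.52896315  0.4435377 ]
 [ 0.52422346  0.07149307  0.8485744  -1.18793194]
 [ 0.          0.          0.          1.        ]]
cap_a [(0.66, [375, 166], 973), (
[... 226 characters left out ...]
[(0.73, [342, 263], 683)]
top [[470.24485173   0.         311.88134003]
 [  0.         470.24485173 193.16166207]
 [  0.           0.           1.        ]] -0.02574189317787357 [[-2.53015873e-02 -9.99675653e-01 -2.90151736e-03  2.31148632e-02]
 [ 9.90248145e-01 -2.54605245e-02  1.36968511e-01 -5.25283894e-01]
 [-1.36997960e-01  5.92298567e-04  9.90571152e-01 -1.34490479e+00]
 [ 0.00000000e+00  0.00000000e+00  0.00000000e+00  1.00000000e+00]]
cap_a [(0.69, [279, 218], 394), (0.6, [351, 218], 188), (0.4, [412, 212], 102)]
dish_1 [(0.92, [263, 163], 704), (0.79, [346, 153], 695), (0.62, [318, 159], 694), (0.57, [288, 162], 698)]
fixture [(0.88, [440, 173], 1007)]
strip [(0.6, [280, 173], 327)]
```

View pics/scene0.png

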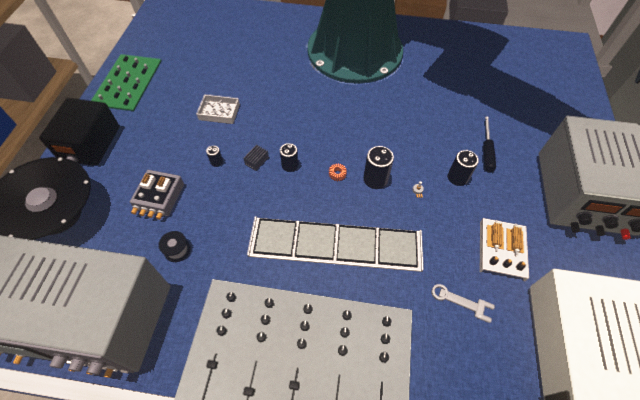

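View pics/top0.png

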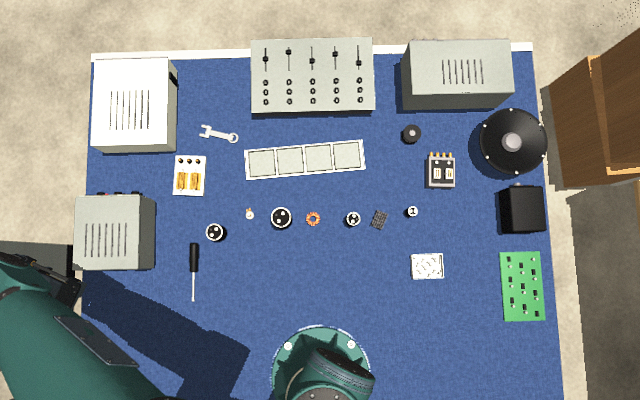

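```bash
cat > h.py <<'E'
import numpy as np, cv2
from scipy.optimize import minimize
from scipy.spatial.transform import Rotation as R
from plant import observe, cams, bot
def proj(d,P,T=None):
    T=d["camera_from_world"] if T is None else T
    P=np.atleast_2d(P); c=P@T[:3,:3].T+T[:3,3]
    s=np.stack([c[:,0],-c[:,1]],1)/-c[:,2:3]
    s=s*(1+d["k1"]*(s**2).sum(1,keepdims=True))
    return s@np.diag(np.diag(d["mtx"])[:2])+d["mtx"][:2,2]
def unproj(d,uv,z,T=None):
    T=d["camera_from_world"] if T is None else T
    from scipy.optimize import fsolve
    f=lambda x: proj(d,[x[0],x[1],z],T)[0]-uv
    return fsolve(f,[0.7,0.0])
DIM={'a':(.015,.046),'b':(.020,.060),'c':(.0245,.074),'d':(.029,.088)}
def cyl(xy,k,z0=0):
    r,h=DIM[k]; t=np.linspace(0,2*np.pi,40,endpoint=False)
    C=np.stack([xy[0]+r*np.cos(t),xy[1]+r*np.sin(t),0*t+z0],1)
    return np.vstack([C,C+[0,0,h]])
def sil(d,xy,k,T=None,S=4,z0=0):
    p=proj(d,cyl(xy,k,z0),T)
    m=np.zeros((400*S,640*S),np.uint8)
    cv2.fillConvexPoly(m,cv2.convexHull(np.round((p+.5)*S).astype(np.int32)),1)
    return cv2.resize(m.astype(np.float32),(640,400),interpolation=cv2.INTER_AREA)
def fit(d,mask,k,xy0,T=None,z0=0):
    f=lambda x:-np.minimum(s:=sil(d,x,k,T,z0=z0),mask).sum()/np.maximum(s,mask).sum()
    r=minimize(f,xy0,method='Nelder-Mead',options=dict(initial_simplex=np.array(xy0)+[[0,0],[.01,0],[0,.01]],xatol=2e-4,fatol=1e-4))
    return r.x,-r.fun
E
python3 - <<'E'
from h import *
d=cams.get_image("scene"); r=[x for x in cams.outline_of("scene","cap_a") if x["confidence"]>.3]
for x in r:
    m=x["mask"].astype(np.float32)
    b=max((fit(d,m,k,unproj(d,x["position"],DIM[k][1]/2))+(k,) for k in DIM),key=lambda t:t[1])
    res={k:tuple(np.round(fit(d,m,k,unproj(d,x["position"],DIM[k][1]/2))[0],4))+(round(fit(d,m,k,unproj(d,x["position"],DIM[k][1]/2))[1],2),) for k in DIM}
    print(x["position"],b[2],res[b[2]],{k:v[2] for k,v in res.items()})
for x in cams.outline_of("scene","dish_1"): print("dish s",x["confidence"],unproj(d,x["position"],.009))
d=cams.get_image("top")
for x in cams.outline_of("top","dish_1"): print("dish t",x["confidence"],unproj(d,x["position"],.009))
for x in cams.outline_of("top","fixture"): print("fix",unproj(d,x["position"],.037))
for x in cams.outline_of("top","cap_a"):print(x["position"],unproj(d,x["position"],.08))
# dark can centres in top, corrected by eye: rim-top centres
for k,p in dict(a=(412.5,211.5),b=(353,219),d=(281,218),c=(214.5,232.5)).items(): print(k,unproj(d,p,DIM[k][1]))
E
```

```text
[464.2, 169.2] c (np.float64(0.4172), np.float64(0.2891), np.float64(0.92)) {'a': np.float64(0.39), 'b': np.float64(0.69), 'c': np.float64(0.92), 'd': np.float64(0.67)}
[375.8, 167.8] d (np.float64(0.4514), np.float64(0.0983), np.float64(0.91)) {'a': np.float64(0.29), 'b': np.float64(0.51), 'c': np.float64(0.78), 'd': np.float64(0.91)}
[290.8, 159.7] b (np.float64(0.4463), np.float64(-0.1072), np.float64(0.91)) {'a': np.float64(0.62), 'b': np.float64(0.91), 'c': np.float64(0.61), 'd': np.float64(0.43)}
[213.6, 157.6] a (np.float64(0.4641), np.float64(-0.2824), np.float64(0.88)) {'a': np.float64(0.88), 'b': np.float64(0.5), 'c': np.float64(0.33), 'd': np.float64(0.23)}
dish s 0.83 [ 0.63911379 -0.10402008]
dish s 0.76 [ 0.63897559 -0.0211348 ]
dish s 0.61 [0.62686402 0.06939995]
dish s 0.47 [0.40723275 0.30338287]
dish t 0.83 [0.62752678 0.15723965]
dish t 0.8 [ 0.62617779 -0.01277263]
dish t 0.65 [0.63162542 0.07817673]
dish t 0.57 [ 0.64287744 -0.09596064]
fix [ 0.57968465 -0.36739138]
[281.3, 218.9] [0.44854453 0.09788349]
[413.6, 210.7] [ 0.46215326 -0.27676379]
[348.3, 218.1] [ 0.44597295 -0.09121037]
a [ 0.4631334  -0.28081628]
b [ 0.44469726 -0.10611294]
d [0.45041962 0.09815578]
c [0.41526433 0.28791885]
```

Run:
```python
from h import *
from scipy.optimize import least_squares
D={n:cams.get_image(n) for n in("scene","top")}
for n,(x0,y0,x1,y1) in dict(scene=(235,205,435,280),top=(235,130,375,190)).items():
    im=D[n]["pixels"][y0:y1,x0:x1,::-1]; f=800//(x1-x0)
    cv2.imwrite(f"pics/{n}_strip.png",cv2.resize(im,None,fx=f,fy=f,interpolation=cv2.INTER_CUBIC))
def model(p): 
    c,s=np.cos(p[2]),np.sin(p[2])  # strip y axis = (-s,c)
    return np.array([[p[0]-s*o,p[1]+c*o] for o in(-.129,-.043,.043,.129)])
for cc in (("scene",),("top",),("scene","top")):
    obs=[]
    for n in cc:
        for x in cams.outline_of(n,"dish_1"):
            w=unproj(D[n],x["position"],.010)
            obs.append((n,x["position"],w))
    obs=[o for o in obs if .58<o[2][0]<.7 and abs(o[2][1])<.2]
    def res(p):
        M=model(p); out=[]
        for n,uv,w in obs:
            c=M[np.argmin(((M-w)**2).sum(1))]; out+=list(w-c)
        return np.array(out)
    r=least_squares(res,[.635,.03,.1]); print(cc,len(obs),r.x,np.round(r.fun*1000,1)); print(model(r.x))
```

```text
('scene',) 4 [0.6331051  0.03046735 0.05633536] [ 0.7 -5.6  0.8  3.5 -3.1 -1.   1.6  3.2]
[[ 0.64036852 -0.098328  ]
 [ 0.63552624 -0.01246443]
 [ 0.63068396  0.07339914]
 [ 0.62584169  0.15926271]]
('top',) 3 [0.62669249 0.03149552 0.16247054] [ 2.7 -4.9  1.7  1.1 -4.4  3.8]
[[ 0.64755911 -0.09580564]
 [ 0.63364803 -0.0109382 ]
 [ 0.61973695  0.07392924]
 [ 0.60582588  0.15879667]]
('scene', 'top') 7 [0.63181278 0.03108748 0.082847  ] [-1.4 -6.5  1.   2.8 -0.7 -1.6  6.3  2.8  7.8 -3.2 -6.8  1.  -6.2  4.7]
[[ 0.64248782 -0.09747007]
 [ 0.63537113 -0.01176504]
 [ 0.62825443  0.07394   ]
 [ 0.62113774  0.15964503]]
```

View pics/scene_strip.png

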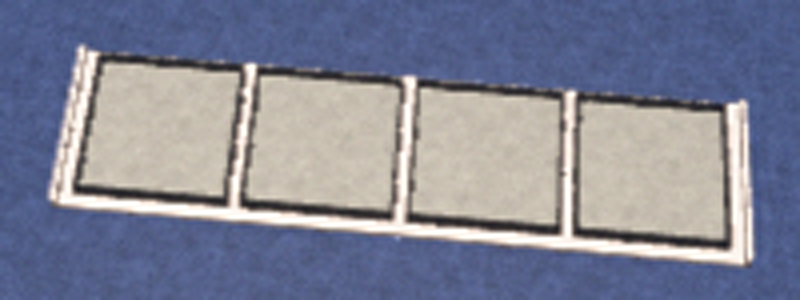

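View pics/top_strip.png

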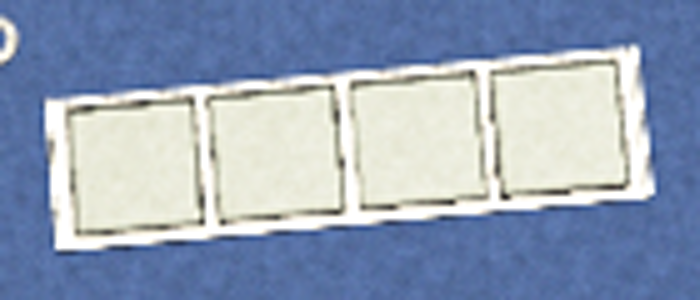

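Run:
```python
from h import *
from scipy.optimize import least_squares
D={n:cams.get_image(n) for n in("scene","top")}
# rim-outer edges (z=.014): corners of first & last dish, order: image TL,TR,BR,BL
S=np.array([[97,55],[245,64],[230,207],[73,192],[575,93],[727,104],[730,248],[573,235]])/4+[235,205]-.4
T=np.array([[66,108],[193,96],[205,227],[75,237],[488,69],[619,60],[630,187],[500,198]])/5+[235,130]-.4
q=.040
# scene: image left=-y, image down=+x ; top: image left=+y, up=+x
def corners(p,n):
    c,s=np.cos(p[2]),np.sin(p[2]); out=[]
    sg=1 if n=="scene" else -1
    for o in (-.129*sg,.129*sg):
        for a,b in ((-1,-1),(-1,1),(1,1),(1,-1)):
            lx,ly=sg*a*q,sg*b*q+o
            out.append([p[0]+c*lx-s*ly,p[1]+s*lx+c*ly,.014])
    return np.array(out)
for cc in (("scene",),("top",),("scene","top")):
    f=lambda p:np.concatenate([(proj(D[n],corners(p,n))-{"scene":S,"top":T}[n]).ravel() for n in cc])
    r=least_squares(f,[.635,.03,.1]); print(cc,r.x,np.round(r.fun,1))
p=r.x
for o in(-.129,-.043,.043,.129): print(p[0]-np.sin(p[2])*o,p[1]+np.cos(p[2])*o)
s=observe(); print(R.from_quat(s["orientation"]).as_matrix())
d=cams.get_image("wrist"); print(d["mount"],d["mtx"],d["k1"]); cv2.imwrite("pics/w0.png",d["pixels"][:,:,::-1])
```

```text
('scene',) [0.63583461 0.02945554 0.06831579] [ 0.   0.2 -0.1  0.8 -1.  -0.7 -0.6 -0.2  0.3  0.2  0.1  0.5  0.9 -0.4
  0.4 -0.5]
('top',) [0.63308072 0.03073695 0.06501924] [-0.6 -0.   0.4  0.   0.1 -0.3 -0.5  0.1 -0.1  0.2  0.  -0.4  0.6  0.1
  0.1  0.2]
('scene', 'top') [0.63484725 0.02986004 0.06730424] [ 0.3 -0.3  0.2  0.4 -0.8 -1.2 -0.2 -0.7  0.6 -0.1  0.3  0.2  1.1 -0.8
  0.6 -0.9 -0.3 -0.5  0.6 -0.5  0.4 -0.8 -0.2 -0.3  0.2 -0.5  0.2 -1.
  0.9 -0.6  0.4 -0.4]
0.6435229394615855 -0.0988478931326189
0.637739143751202 -0.013042603626781606
0.6319553480408185 0.07276268587905568
0.6261715523304351 0.15856797538489298
[[ 4.19371311e-01  9.07814796e-01  6.86549130e-06]
 [ 9.07814795e-01 -4.19371310e-01 -4.80841652e-05]
 [-4.07723266e-05  2.63977140e-05 -9.99999999e-01]]
[[ 9.99999425e-01  9.37211478e-04  5.22122148e-04 -6.04037591e-04]
 [ 1.04065321e-03 -9.65685918e-01 -2.59710654e-01 -7.37473542e-02]
 [ 2.60802199e-04  2.59711048e-01 -9.65686338e-01  2.07571511e-02]
 [ 0.00000000e+00  0.00000000e+00  0.00000000e+00  1.00000000e+00]] [[313.56205206   0.         320.48167373]
 [  0.         313.56205206 196.87781557]
 [  0.           0.           1.        ]] -0.03612097695107599
```

apply_moves([
  {"offset": [-42, 37, 0], "roll": 10},
  {"offset": [-84, 74, 0], "roll": 20},
  {"offset": [-126, 110, 0], "roll": 30},
  {"offset": [-168, 147, 0], "roll": 40},
  {"offset": [-210, 184, 0], "roll": 50},
], grip_force=35)

```text
$.moves[0]: bad value
```

```bash
cat >> h.py <<'E'
def go(x,y,z,yaw=3.86):
    s=observe(); M=R.from_quat(s["orientation"]).as_matrix()
    o=M.T@(np.array([x,y,z])-s["ee_pos"])*1000
    a=np.degrees(np.arctan2(M[1,0],M[0,0]))
    print("t",round(s["time_s"],2),"tcp",np.round(s["ee_pos"],4),"offset",np.round(o,1),"roll",round(a-yaw,1),"tilt",np.round(M[:,2],3),"gap",s["finger_gap"])
E
python3 -c "
from h import *
go(.451,.098,.40)"
```

```text
t 1.3 tcp [0.2936 0.6355 0.4047] offset [-421.9  368.3    4.7] roll 61.3 tilt [ 0. -0. -1.] gap 0.0911683075065531
```

apply_moves([
  {"offset": [-42, 37, 0], "roll": 10, "jaw": 0},
  {"offset": [-84, 74, 0], "roll": 20, "jaw": 0},
  {"offset": [-126, 110, 0], "roll": 30, "jaw": 0},
  {"offset": [-168, 147, 0], "roll": 40, "jaw": 0},
  {"offset": [-210, 184, 0], "roll": 50, "jaw": 0},
], grip_force=35)

```text
time_s: 1.92
ee_pos: [0.3728, 0.366, 0.4049]
orientation: [0.992, 0.13, 0.0, -0.0]
contact_force: [0.5, -0.2, 0.0]
finger_gap: 0.0913
```

```bash
python3 -c "
from h import *
go(.451,.098,.40)"
```

```text
t 1.93 tcp [0.3728 0.366  0.4049] offset [  6.7 279.1   4.9] roll 11.0 tilt [ 0.  0. -1.] gap 0.09128711439739785
```

apply_moves([
  {"offset": [2, 58, 0], "roll": 5, "jaw": 0},
  {"offset": [3, 116, 0], "roll": 11, "jaw": 0},
  {"offset": [4, 174, 0], "roll": 11, "jaw": 0},
  {"offset": [5, 230, 0], "roll": 11, "jaw": 0},
  {"offset": [6.7, 279, 0], "roll": 11, "jaw": 0},
])

```text
time_s: 2.55
ee_pos: [0.4511, 0.0962, 0.4052]
orientation: [0.999, 0.034, 0.001, -0.0]
contact_force: [0.9, -0.1, 0.2]
finger_gap: 0.0909
```

```bash
cat >> h.py <<'E'
def wT(d,s):
    M=np.eye(4); M[:3,:3]=R.from_quat(s["orientation"]).as_matrix(); M[:3,3]=s["ee_pos"]
    return np.linalg.inv(M@d["mount"])
def wfit(k,z0=0,xy0=None,name=None):
    s=observe(); d=cams.get_image("wrist"); T=wT(d,s)
    if name: cv2.imwrite(f"pics/{name}.png",d["pixels"][:,:,::-1])
    for x in cams.outline_of("wrist","cap_"+k):
        g=unproj(d,x["position"],z0+DIM[k][1]*.6,T)
        if x["confidence"]>.3: print(x["confidence"],x["position"],g, fit(d,x["mask"].astype(np.float32),k,g,T,z0))
E
python3 -c "
from h import *
go(.451,.098,.34)
wfit('d',name='w1')
go(.451,.098,.34)"
```

```text
t 2.55 tcp [0.4511 0.0962 0.4052] offset [-0.1 -1.8 65.2] roll 0.0 tilt [ 0.001  0.    -1.   ] gap 0.09090402354830157
0.83 [303.8, 312.4] [ 0.44107117 -0.06728899] (array([ 0.44735047, -0.04915911]), np.float64(0.15597815811634064))
0.74 [325.8, 180.7] [0.45623887 0.09838808] (array([0.45245249, 0.10058743]), np.float64(0.942705512046814))
0.55 [303.5, 8.9] [0.42320276 0.26421492] (array([0.41755629, 0.29622034]), np.float64(0.885883629322052))
t 2.65 tcp [0.4517 0.095  0.4052] offset [-0.6 -3.1 65.2] roll -0.2 tilt [ 0.001 -0.    -1.   ] gap 0.09108304011854697
```

View pics/w1.png

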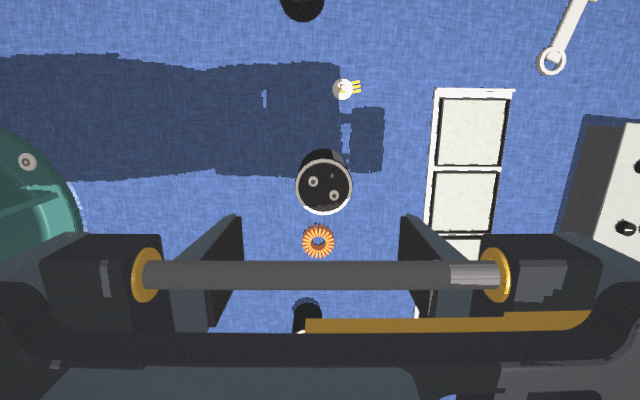

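apply_moves([
  {"offset": [0, -3, 40], "roll": 0, "jaw": 0},
  {"offset": [0, -3.5, 80], "roll": 0, "jaw": 0},
  {"offset": [0, -3.5, 120], "roll": 0, "jaw": 0},
  {"offset": [0, -3.5, 160], "roll": 0, "jaw": 0},
  {"offset": [0, -3.5, 183], "roll": 0, "jaw": 0},
])

```text
time_s: 3.28
ee_pos: [0.4512, 0.099, 0.2204]
orientation: [0.999, 0.032, -0.0, 0.0]
contact_force: [0.2, 0.1, 0.1]
finger_gap: 0.0915
```

```bash
python3 -c "
from h import *
go(.452,.0985,.222)"
```

```text
t 3.27 tcp [0.4512 0.099  0.2204] offset [ 0.8  0.5 -1.6] roll -0.2 tilt [-0. -0. -1.] gap 0.09146419164301742
```

Close gently on d.

apply_moves([
  {"offset": [0, 0, -1], "roll": 0, "jaw": 1},
  {"offset": [0, 0, -1], "roll": 0, "jaw": 1},
  {"offset": [0, 0, -1], "roll": 0, "jaw": 1},
  {"offset": [0, 0, -1], "roll": 0, "jaw": 1},
  {"offset": [0, 0, -1], "roll": 0, "jaw": 1},
], grip_force=35)

```text
time_s: 3.9
ee_pos: [0.4518, 0.0991, 0.2225]
orientation: [0.999, 0.032, 0.001, -0.0]
contact_force: [0.5, 0.7, 8.9]
finger_gap: 0.0577
```

apply_moves([
  {"offset": [0, 0, -5], "roll": 0, "jaw": 1},
  {"offset": [0, 0, -15], "roll": 0, "jaw": 1},
  {"offset": [0, 0, -35], "roll": 0, "jaw": 1},
  {"offset": [0, 0, -60], "roll": 0, "jaw": 1},
  {"offset": [0, 0, -60], "roll": 0, "jaw": 1},
])

```text
time_s: 4.53
ee_pos: [0.4521, 0.0992, 0.2842]
orientation: [0.999, 0.032, 0.002, -0.0]
contact_force: [-0.1, 0.4, -3.3]
finger_gap: 0.0575
```

```bash
python3 -c "
from h import *
go(.6262,.1586,.285)
wfit('d',z0=.06,name='w2')"
```

```text
t 4.53 tcp [0.4521 0.0992 0.2842] offset [177.5 -48.1   0. ] roll -0.2 tilt [ 0.005  0.001 -1.   ] gap 0.05752220211848863
0.55 [323.7, 250.5] [0.45349963 0.10269678] (array([0.45174819, 0.10033348]), np.float64(0.6128310561180115))
```

View pics/w2.png

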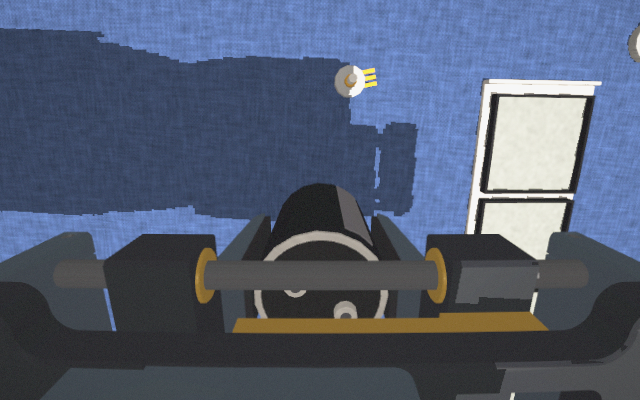

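apply_moves([
  {"offset": [20, -5, -5], "roll": 0, "jaw": 1},
  {"offset": [60, -16, -5], "roll": 0, "jaw": 1},
  {"offset": [100, -27, -5], "roll": 0, "jaw": 1},
  {"offset": [140, -38, -5], "roll": 0, "jaw": 1},
  {"offset": [165, -45, -5], "roll": 0, "jaw": 1},
])

```text
time_s: 5.25
ee_pos: [0.6144, 0.155, 0.286]
orientation: [0.999, 0.032, 0.0, 0.0]
contact_force: [-0.1, -0.5, -1.7]
finger_gap: 0.0575
```

apply_moves([
  {"offset": [12, -3, 0], "roll": 0, "jaw": 1},
  {"offset": [12, -3, 0], "roll": 0, "jaw": 1},
])

```text
time_s: 5.5
ee_pos: [0.626, 0.1588, 0.2848]
orientation: [0.999, 0.032, -0.001, 0.0]
contact_force: [-0.4, -0.2, -3.2]
finger_gap: 0.0576
```

```bash
python3 -c "
from h import *
go(.6262,.1586,.2325)
d=cams.get_image('top');cv2.imwrite('pics/t2.png',cv2.resize(d['pixels'][100:260,220:420,::-1],None,fx=4,fy=4)[:600])
s=observe();d=cams.get_image('wrist');cv2.imwrite('pics/w3.png',d['pixels'][:,:,::-1])
T=wT(d,s)
for p in [(.6262,.1586),(.632,.0728)]: print(proj(d,[*p,.008],T))
for x in cams.outline_of('wrist','dish_1'): print(x['confidence'],x['position'],unproj(d,x['position'],.010,T))
"
```

```text
t 5.5 tcp [0.626  0.1588 0.2848] offset [ 0.3  0.1 52.3] roll -0.2 tilt [-0.001 -0.    -1.   ] gap 0.05764017785566971
[[322.83208854 201.2478617 ]]
[[323.01447406 290.76316843]]
0.7 [322.6, 171.9] [0.62431976 0.18418907]
```

View pics/w3.png

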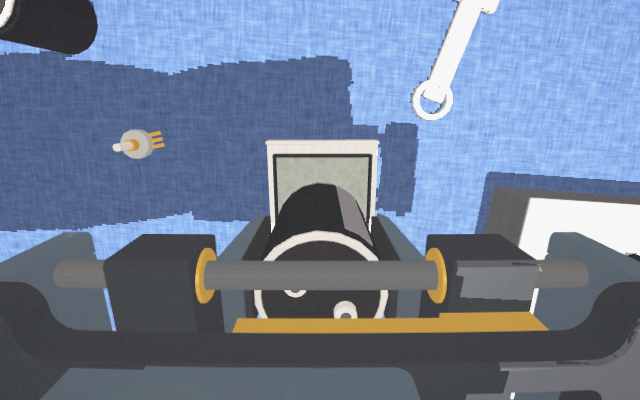

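View pics/t2.png

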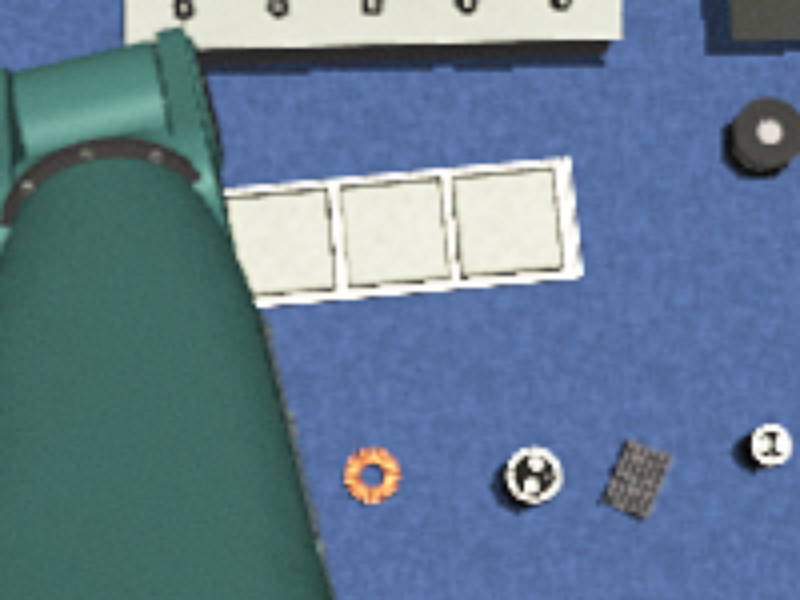

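```bash
python3 -c "
from h import *
s=observe();d=cams.get_image('wrist');T=wT(d,s)
ex=np.array([np.cos(.0673),np.sin(.0673)]);ey=np.array([-ex[1],ex[0]])
for p in [(275,155),(370,155),(267,142),(378,142)]:
    for z in (.014,.008):
        w=unproj(d,p,z,T)-[.6262,.1586]; print(p,z,round(w@ex*1000,1),round(w@ey*1000,1))
"
```

```text
(275, 155) 0.014 -38.3 40.1
(275, 155) 0.008 -39.2 39.4
(370, 155) 0.014 37.7 39.9
(370, 155) 0.008 38.7 39.1
(267, 142) 0.014 -44.3 50.5
(267, 142) 0.008 -45.3 50.0
(378, 142) 0.014 43.7 50.2
(378, 142) 0.008 44.8 49.6
```

apply_moves([
  {"offset": [0, 0, 20], "roll": 0, "jaw": 1},
  {"offset": [0, 0, 35], "roll": 0, "jaw": 1},
  {"offset": [0, 0, 44], "roll": 0, "jaw": 1},
  {"offset": [0, 0, 50], "roll": 0, "jaw": 1},
  {"offset": [0, 0, 52], "roll": 0, "jaw": 1},
])

```text
time_s: 6.32
ee_pos: [0.6254, 0.1585, 0.2334]
orientation: [0.999, 0.032, -0.0, 0.0]
contact_force: [-0.2, 0.3, -1.8]
finger_gap: 0.0577
```

apply_moves([
  {"offset": [0, 0, 1], "roll": 0, "jaw": 1},
  {"offset": [0, 0, 2], "roll": 0, "jaw": 1},
  {"offset": [0, 0, 2.5], "roll": 0, "jaw": 1},
])

```text
time_s: 6.7
ee_pos: [0.6254, 0.1585, 0.2311]
orientation: [0.999, 0.032, -0.0, 0.0]
contact_force: [0.6, 0.2, -3.2]
finger_gap: 0.0577
```

apply_moves([
  {"offset": [0, 0, 1], "roll": 0, "jaw": 1},
  {"offset": [0, 0, 1], "roll": 0, "jaw": 1},
])

```text
time_s: 6.95
ee_pos: [0.6255, 0.1585, 0.2305]
orientation: [0.999, 0.032, -0.0, 0.0]
contact_force: [-3.0, -1.3, 4.3]
finger_gap: 0.0578
```

Contact. Release gradually and lift.

apply_moves([
  {"offset": [0, 0, 0], "roll": 0, "jaw": 0.25},
  {"offset": [0, 0, 0], "roll": 0, "jaw": 0.1},
  {"offset": [0, 0, 0], "roll": 0, "jaw": 0},
  {"offset": [0, 0, 0], "roll": 0, "jaw": 0},
  {"offset": [0, 0, -15], "roll": 0, "jaw": 0},
])

```text
time_s: 7.58
ee_pos: [0.6251, 0.1585, 0.2451]
orientation: [0.999, 0.032, -0.001, 0.0]
contact_force: [-0.1, -0.1, -0.8]
finger_gap: 0.091
```

apply_moves([
  {"offset": [0, 0, -40], "roll": 0, "jaw": 0},
  {"offset": [0, 0, -80], "roll": 0, "jaw": 0},
  {"offset": [0, 0, -120], "roll": 0, "jaw": 0},
  {"offset": [0, 0, -150], "roll": 0, "jaw": 0},
])

```text
time_s: 8.07
ee_pos: [0.6254, 0.1586, 0.3981]
orientation: [0.999, 0.032, 0.0, 0.0]
contact_force: [-0.3, 0.2, 0.4]
finger_gap: 0.091
```

```bash
python3 -c "
from h import *
go(.4175,.2888,.40)
wfit('d',z0=.008,name='w4')"
```

```text
t 8.07 tcp [0.6254 0.1586 0.3981] offset [-199.1 -143.3   -1.9] roll -0.2 tilt [ 0. -0. -1.] gap 0.09095060408489686
0.9 [321.1, 190.8] [0.6255412  0.15273878] (array([0.62407415, 0.15975229]), np.float64(0.9424772262573242))
0.82 [119.0, 41.1] [0.42606412 0.28595462] (array([0.43207212, 0.29200045]), np.float64(0.6574501395225525))
```

View pics/w4.png

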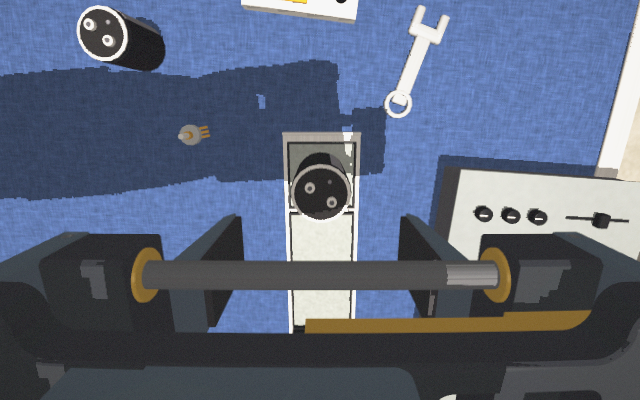

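apply_moves([
  {"offset": [-40, -29, 0], "roll": 0, "jaw": 0},
  {"offset": [-85, -61, 0], "roll": 0, "jaw": 0},
  {"offset": [-130, -94, 0], "roll": 0, "jaw": 0},
  {"offset": [-170, -122, 0], "roll": 0, "jaw": 0},
  {"offset": [-199, -143, 0], "roll": 0, "jaw": 0},
])

```text
time_s: 8.8
ee_pos: [0.4165, 0.2892, 0.3991]
orientation: [0.999, 0.033, 0.002, -0.0]
contact_force: [1.2, -0.3, -0.8]
finger_gap: 0.0914
```

apply_moves([
  {"offset": [0, 0, 5], "roll": 0, "jaw": 0},
])

```text
time_s: 8.93
ee_pos: [0.4149, 0.2899, 0.3943]
orientation: [0.999, 0.034, 0.002, -0.0]
contact_force: [-0.4, 0.5, 0.8]
finger_gap: 0.0911
```

```bash
python3 -c "
from h import *
wfit('c',name='w5')
go(.4175,.2888,.217)"
```

```text
0.9 [323.4, 186.3] [0.41867576 0.28646744] (array([0.41728029, 0.29117656]), np.float64(0.9268366694450378))
t 9.03 tcp [0.4163 0.2891 0.3937] offset [  0.6   0.4 176.8] roll -0.1 tilt [ 0.003  0.    -1.   ] gap 0.09135273004069534
```

View pics/w5.png

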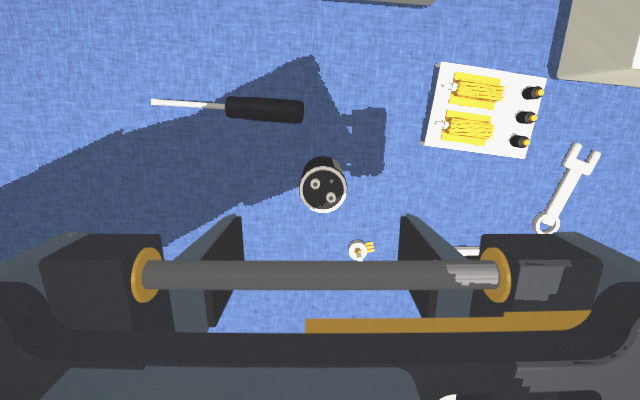

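Can c centred at about (.417,.290); only a small part nearby, outside the fingers' path. Descend to grasp height 45 mm.

apply_moves([
  {"offset": [0.5, -0.5, 40], "roll": 0, "jaw": 0},
  {"offset": [0.5, -0.5, 80], "roll": 0, "jaw": 0},
  {"offset": [0.5, -0.5, 120], "roll": 0, "jaw": 0},
  {"offset": [0.5, -0.5, 155], "roll": 0, "jaw": 0},
  {"offset": [0.5, -0.5, 176], "roll": 0, "jaw": 0},
])

```text
time_s: 9.65
ee_pos: [0.418, 0.2888, 0.2159]
orientation: [0.999, 0.032, 0.001, 0.0]
contact_force: [-0.3, -0.5, -0.4]
finger_gap: 0.091
```

apply_moves([
  {"offset": [0, 0, 0], "roll": 0, "jaw": 1},
  {"offset": [0, 0, 0], "roll": 0, "jaw": 1},
  {"offset": [0, 0, 0], "roll": 0, "jaw": 1},
  {"offset": [0, 0, 0], "roll": 0, "jaw": 1},
  {"offset": [0, 0, 0], "roll": 0, "jaw": 1},
], grip_force=30)

```text
time_s: 10.28
ee_pos: [0.4182, 0.2889, 0.2164]
orientation: [0.999, 0.032, 0.001, 0.0]
contact_force: [0.9, -1.1, 7.5]
finger_gap: 0.0485
```

apply_moves([
  {"offset": [0, 0, 0], "roll": 0, "jaw": 1},
  {"offset": [0, 0, 0], "roll": 0, "jaw": 1},
])

```text
time_s: 10.52
ee_pos: [0.4181, 0.2889, 0.2164]
orientation: [0.999, 0.032, 0.001, 0.0]
contact_force: [0.6, -0.4, 0.8]
finger_gap: 0.0485
```

apply_moves([
  {"offset": [0, 0, -8], "roll": 0, "jaw": 1},
  {"offset": [0, 0, -30], "roll": 0, "jaw": 1},
  {"offset": [0, 0, -65], "roll": 0, "jaw": 1},
  {"offset": [0, 0, -100], "roll": 0, "jaw": 1},
  {"offset": [0, 0, -115], "roll": 0, "jaw": 1},
])

```text
time_s: 11.15
ee_pos: [0.418, 0.2891, 0.3334]
orientation: [0.999, 0.032, 0.002, -0.0]
contact_force: [0.4, -0.0, -2.2]
finger_gap: 0.0486
```

```bash
python3 -c "
from h import *
go(.632,.0728,.33)"
```

```text
t 11.15 tcp [0.418  0.2891 0.3334] offset [199.5 229.7   4.2] roll -0.1 tilt [ 0.005  0.001 -1.   ] gap 0.048615900995148044
```

apply_moves([
  {"offset": [10, 30, 0], "roll": 0, "jaw": 1},
  {"offset": [30, 70, 0], "roll": 0, "jaw": 1},
  {"offset": [55, 110, 0], "roll": 0, "jaw": 1},
  {"offset": [85, 150, 0], "roll": 0, "jaw": 1},
  {"offset": [115, 185, 0], "roll": 0, "jaw": 1},
])

```text
time_s: 11.78
ee_pos: [0.5454, 0.1104, 0.3333]
orientation: [0.999, 0.032, 0.002, -0.0]
contact_force: [0.2, 0.4, -1.0]
finger_gap: 0.0486
```

```bash
python3 -c "
from h import *
go(.632,.0728,.33)"
```

```text
t 11.78 tcp [0.5454 0.1104 0.3333] offset [84.  43.1  3.6] roll -0.2 tilt [ 0.004  0.001 -1.   ] gap 0.04860088098132175
```

apply_moves([
  {"offset": [30, 20, 0], "roll": 0, "jaw": 1},
  {"offset": [60, 35, 0], "roll": 0, "jaw": 1},
  {"offset": [80, 43, 0], "roll": 0, "jaw": 1},
  {"offset": [84, 43, 0], "roll": 0, "jaw": 1},
  {"offset": [84, 43, 0], "roll": 0, "jaw": 1},
])

```text
time_s: 12.4
ee_pos: [0.6314, 0.0732, 0.333]
orientation: [0.999, 0.032, 0.001, -0.0]
contact_force: [-0.8, 0.4, -1.6]
finger_gap: 0.0486
```

```bash
python3 -c "
from h import *
go(.632,.0728,.2275)"
```

```text
t 12.4 tcp [0.6314 0.0732 0.333 ] offset [  0.3   0.5 105.5] roll -0.2 tilt [ 0.003  0.001 -1.   ] gap 0.04861496637799447
```

apply_moves([
  {"offset": [0.5, 0.5, 35], "roll": 0, "jaw": 1},
  {"offset": [0.5, 0.5, 65], "roll": 0, "jaw": 1},
  {"offset": [0.5, 0.5, 90], "roll": 0, "jaw": 1},
  {"offset": [0.5, 0.5, 101], "roll": 0, "jaw": 1},
  {"offset": [0.5, 0.5, 105], "roll": 0, "jaw": 1},
])

```text
time_s: 13.02
ee_pos: [0.6319, 0.073, 0.2278]
orientation: [0.999, 0.032, 0.001, -0.0]
contact_force: [-0.8, 0.8, -2.2]
finger_gap: 0.0483
```

apply_moves([
  {"offset": [0, 0, 1], "roll": 0, "jaw": 1},
  {"offset": [0, 0, 2], "roll": 0, "jaw": 1},
  {"offset": [0, 0, 2], "roll": 0, "jaw": 1},
])

```text
time_s: 13.4
ee_pos: [0.632, 0.073, 0.2263]
orientation: [0.999, 0.032, 0.001, -0.0]
contact_force: [-0.6, -0.1, -2.3]
finger_gap: 0.0482
```

apply_moves([
  {"offset": [0, 0, 1], "roll": 0, "jaw": 1},
  {"offset": [0, 0, 2], "roll": 0, "jaw": 1},
  {"offset": [0, 0, 2], "roll": 0, "jaw": 1},
])

```text
time_s: 13.78
ee_pos: [0.6321, 0.073, 0.2245]
orientation: [0.999, 0.032, 0.002, -0.0]
contact_force: [-0.5, 0.8, 1.6]
finger_gap: 0.0482
```

Touching. Release, then go for b.

apply_moves([
  {"offset": [0, 0, 0], "roll": 0, "jaw": 0.35},
  {"offset": [0, 0, 0], "roll": 0, "jaw": 0.2},
  {"offset": [0, 0, 0], "roll": 0, "jaw": 0},
  {"offset": [0, 0, 0], "roll": 0, "jaw": 0},
  {"offset": [0, 0, -15], "roll": 0, "jaw": 0},
])

```text
time_s: 14.4
ee_pos: [0.6317, 0.073, 0.2391]
orientation: [0.999, 0.032, 0.001, -0.0]
contact_force: [-0.7, -0.0, 0.1]
finger_gap: 0.0911
```

apply_moves([
  {"offset": [0, 0, -40], "roll": 0, "jaw": 0},
  {"offset": [0, 0, -80], "roll": 0, "jaw": 0},
  {"offset": [0, 0, -120], "roll": 0, "jaw": 0},
  {"offset": [0, 0, -150], "roll": 0, "jaw": 0},
])

```text
time_s: 14.9
ee_pos: [0.6315, 0.0729, 0.3922]
orientation: [0.999, 0.032, 0.002, -0.0]
contact_force: [0.2, -0.2, 0.3]
finger_gap: 0.091
```

```bash
python3 -c "
from h import *
go(.4455,-.107,.39)
wfit('c',z0=.008,name='w6')"
```

```text
t 14.9 tcp [0.6315 0.0729 0.3922] offset [-197.3  167.5    1.4] roll -0.1 tilt [ 0.003  0.001 -1.   ] gap 0.09104208525428778
0.68 [319.8, 96.8] [0.62540533 0.16089776] (array([0.62447684, 0.16367992]), np.float64(0.7023664116859436))
0.6 [321.0, 186.0] [0.63230218 0.07201258] (array([0.63124719, 0.07591278]), np.float64(0.9248515963554382))
```

View pics/w6.png

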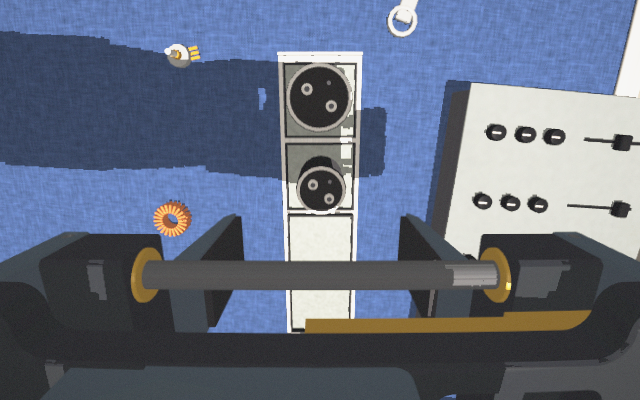

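C and d both stand well in their dishes. On to b.

apply_moves([
  {"offset": [-40, 34, 0], "roll": 0, "jaw": 0},
  {"offset": [-80, 68, 0], "roll": 0, "jaw": 0},
  {"offset": [-125, 106, 0], "roll": 0, "jaw": 0},
  {"offset": [-165, 140, 0], "roll": 0, "jaw": 0},
  {"offset": [-197, 167, 0], "roll": 0, "jaw": 0},
])

```text
time_s: 15.62
ee_pos: [0.4447, -0.1074, 0.3922]
orientation: [0.999, 0.032, 0.003, -0.001]
contact_force: [1.0, 0.1, 0.6]
finger_gap: 0.0914
```

apply_moves([
  {"offset": [-1, 1, 0], "roll": 0, "jaw": 0},
  {"offset": [-1, 1, 0], "roll": 0, "jaw": 0},
])

```text
time_s: 15.88
ee_pos: [0.4439, -0.1084, 0.3924]
orientation: [0.999, 0.032, 0.004, -0.0]
contact_force: [0.6, 0.4, 0.1]
finger_gap: 0.091
```

```bash
python3 -c "
from h import *
wfit('b',name='w7')
go(.4455,-.1065,.212)"
```

```text
0.84 [522.6, 20.1] [0.63533967 0.06784866] (array([0.63631604, 0.07153194]), np.float64(0.801599383354187))
0.81 [321.4, 176.7] [ 0.44632312 -0.102669  ] (array([ 0.44597286, -0.10518617]), np.float64(0.9599130153656006))
0.67 [328.5, 306.4] [ 0.46537776 -0.26400271] (array([ 0.46386302, -0.25693476]), np.float64(0.33488228917121887))
t 15.97 tcp [ 0.4444 -0.108   0.3923] offset [-1.000e-01 -1.300e+00  1.803e+02] roll -0.1 tilt [ 0.007  0.001 -1.   ] gap 0.09109207133509965
```

View pics/w7.png

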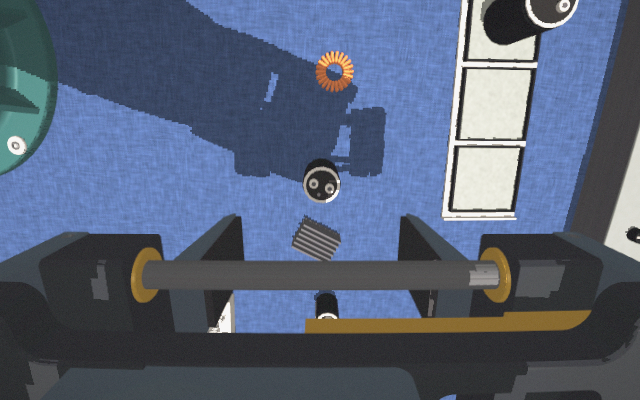

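apply_moves([
  {"offset": [0, -1.5, 40], "roll": 0, "jaw": 0},
  {"offset": [0, -1.5, 80], "roll": 0, "jaw": 0},
  {"offset": [0, -1.5, 120], "roll": 0, "jaw": 0},
  {"offset": [0, -1.5, 160], "roll": 0, "jaw": 0},
  {"offset": [0, -1.5, 180], "roll": 0, "jaw": 0},
])

```text
time_s: 16.6
ee_pos: [0.4457, -0.1054, 0.2101]
orientation: [0.999, 0.033, 0.002, -0.001]
contact_force: [0.5, -0.4, 0.1]
finger_gap: 0.0914
```

apply_moves([
  {"offset": [0, 0, 0], "roll": 0, "jaw": 1},
  {"offset": [0, 0, 0], "roll": 0, "jaw": 1},
  {"offset": [0, 0, 0], "roll": 0, "jaw": 1},
  {"offset": [0, 0, 0], "roll": 0, "jaw": 1},
  {"offset": [0, 0, 0], "roll": 0, "jaw": 1},
], grip_force=25)

```text
time_s: 17.23
ee_pos: [0.4459, -0.1055, 0.2106]
orientation: [0.999, 0.033, 0.003, -0.001]
contact_force: [0.1, 0.6, 0.0]
finger_gap: 0.0445
```

apply_moves([
  {"offset": [0, 0, 0], "roll": 0, "jaw": 1},
  {"offset": [0, 0, 0], "roll": 0, "jaw": 1},
  {"offset": [0, 0, 0], "roll": 0, "jaw": 1},
])

```text
time_s: 17.6
ee_pos: [0.4459, -0.1055, 0.2106]
orientation: [0.999, 0.033, 0.003, -0.001]
contact_force: [0.3, -0.2, 0.9]
finger_gap: 0.0398
```

Gripped (39.8 mm). Contact height at the dish will be TCP z ≈ .2186.

apply_moves([
  {"offset": [0, 0, -8], "roll": 0, "jaw": 1},
  {"offset": [0, 0, -30], "roll": 0, "jaw": 1},
  {"offset": [0, 0, -60], "roll": 0, "jaw": 1},
  {"offset": [0, 0, -90], "roll": 0, "jaw": 1},
  {"offset": [0, 0, -100], "roll": 0, "jaw": 1},
])

```text
time_s: 18.23
ee_pos: [0.4456, -0.1058, 0.3123]
orientation: [0.999, 0.033, 0.004, -0.0]
contact_force: [0.1, 0.6, -1.3]
finger_gap: 0.0399
```

```bash
python3 -c "
from h import *
go(.6377,-.013,.31)"
```

```text
t 18.23 tcp [ 0.4456 -0.1058  0.3123] offset [197.8 -79.8   4. ] roll -0.1 tilt [ 0.008  0.001 -1.   ] gap 0.03985817855853723
```

apply_moves([
  {"offset": [30, -12, 0], "roll": 0, "jaw": 1},
  {"offset": [75, -30, 0], "roll": 0, "jaw": 1},
  {"offset": [120, -48, 0], "roll": 0, "jaw": 1},
  {"offset": [165, -66, 0], "roll": 0, "jaw": 1},
  {"offset": [190, -77, 0], "roll": 0, "jaw": 1},
])

```text
time_s: 18.85
ee_pos: [0.6316, -0.0152, 0.313]
orientation: [0.999, 0.034, 0.004, -0.0]
contact_force: [-0.4, -1.0, -0.7]
finger_gap: 0.0397
```

apply_moves([
  {"offset": [7, -3, 0], "roll": 0, "jaw": 1},
  {"offset": [7, -3, 0], "roll": 0, "jaw": 1},
])

```text
time_s: 19.1
ee_pos: [0.6379, -0.0118, 0.3123]
orientation: [0.999, 0.034, 0.003, -0.0]
contact_force: [-0.2, 0.2, -0.5]
finger_gap: 0.0402
```

```bash
python3 -c "
from h import *
go(.6377,-.013,.221)"
```

```text
t 19.1 tcp [ 0.6379 -0.0118  0.3123] offset [-0.9  1.3 91.3] roll 0.0 tilt [ 0.006  0.001 -1.   ] gap 0.040164647144811376
```

apply_moves([
  {"offset": [-0.5, 1.5, 30], "roll": 0, "jaw": 1},
  {"offset": [-0.5, 1.5, 60], "roll": 0, "jaw": 1},
  {"offset": [-0.5, 1.5, 80], "roll": 0, "jaw": 1},
  {"offset": [-0.5, 1.5, 88], "roll": 0, "jaw": 1},
  {"offset": [-0.5, 1.5, 91], "roll": 0, "jaw": 1},
])

```text
time_s: 19.73
ee_pos: [0.6381, -0.0134, 0.2214]
orientation: [0.999, 0.034, 0.003, -0.0]
contact_force: [-0.6, 0.4, -0.6]
finger_gap: 0.0399
```

apply_moves([
  {"offset": [0, 0, 1], "roll": 0, "jaw": 1},
  {"offset": [0, 0, 2], "roll": 0, "jaw": 1},
  {"offset": [0, 0, 2], "roll": 0, "jaw": 1},
])

```text
time_s: 20.1
ee_pos: [0.6383, -0.0133, 0.2198]
orientation: [0.999, 0.034, 0.004, -0.0]
contact_force: [-0.1, 0.5, -0.8]
finger_gap: 0.0401
```

apply_moves([
  {"offset": [0, 0, 1], "roll": 0, "jaw": 1},
  {"offset": [0, 0, 1.5], "roll": 0, "jaw": 1},
  {"offset": [0, 0, 1.5], "roll": 0, "jaw": 1},
])

```text
time_s: 20.48
ee_pos: [0.6384, -0.0133, 0.2186]
orientation: [0.999, 0.034, 0.004, -0.0]
contact_force: [-1.4, 0.6, 4.6]
finger_gap: 0.04
```

apply_moves([
  {"offset": [0, 0, 0], "roll": 0, "jaw": 0.45},
  {"offset": [0, 0, 0], "roll": 0, "jaw": 0.25},
  {"offset": [0, 0, 0], "roll": 0, "jaw": 0},
  {"offset": [0, 0, 0], "roll": 0, "jaw": 0},
  {"offset": [0, 0, -15], "roll": 0, "jaw": 0},
])

```text
time_s: 21.1
ee_pos: [0.6378, -0.0134, 0.2332]
orientation: [0.999, 0.034, 0.003, -0.0]
contact_force: [-0.6, 0.0, 0.0]
finger_gap: 0.087
```

apply_moves([
  {"offset": [0, 0, -40], "roll": 0, "jaw": 0},
  {"offset": [0, 0, -80], "roll": 0, "jaw": 0},
  {"offset": [0, 0, -120], "roll": 0, "jaw": 0},
  {"offset": [0, 0, -150], "roll": 0, "jaw": 0},
])

```text
time_s: 21.6
ee_pos: [0.637, -0.0135, 0.3863]
orientation: [0.999, 0.034, 0.004, -0.0]
contact_force: [0.9, 0.1, 0.1]
finger_gap: 0.0913
```

```bash
python3 -c "
from h import *
go(.464,-.282,.386)
wfit('b',z0=.008,name='w8')"
```

```text
t 21.6 tcp [ 0.637  -0.0135  0.3863] offset [-190.7  256.3   -1.3] roll 0.0 tilt [ 0.008  0.001 -1.   ] gap 0.09131840588325449
0.94 [321.5, 186.6] [ 0.63990142 -0.01555226] (array([ 0.63794345, -0.013077  ]), np.float64(0.9063118696212769))
0.88 [318.3, 18.3] [0.62613558 0.14476762] (array([0.62453626, 0.14777726]), np.float64(0.760558009147644))
0.86 [321.2, 96.0] [0.63348302 0.07546751] (array([0.63104651, 0.07935759]), np.float64(0.6350138187408447))
```

View pics/w8.png

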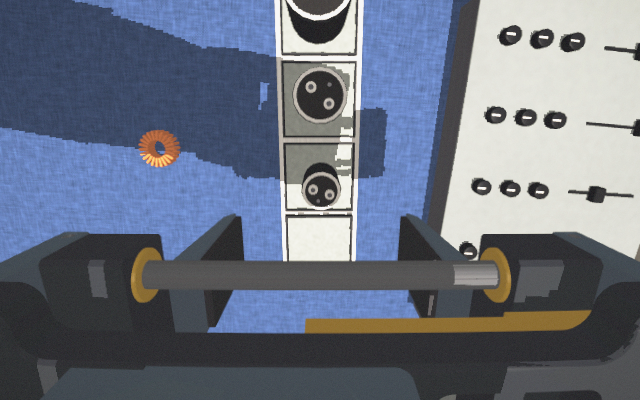

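B stands in the third dish, as intended. Now a.

apply_moves([
  {"offset": [-35, 46, 0], "roll": 0, "jaw": 0},
  {"offset": [-70, 94, 0], "roll": 0, "jaw": 0},
  {"offset": [-108, 144, 0], "roll": 0, "jaw": 0},
  {"offset": [-145, 195, 0], "roll": 0, "jaw": 0},
  {"offset": [-180, 242, 0], "roll": 0, "jaw": 0},
])

```text
time_s: 22.32
ee_pos: [0.473, -0.2685, 0.386]
orientation: [0.999, 0.034, 0.006, -0.0]
contact_force: [-0.8, 0.2, -0.3]
finger_gap: 0.0914
```

apply_moves([
  {"offset": [-10, 14, 0], "roll": 0, "jaw": 0},
  {"offset": [-10, 14, 0], "roll": 0, "jaw": 0},
  {"offset": [-10, 14, 0], "roll": 0, "jaw": 0},
])

```text
time_s: 22.7
ee_pos: [0.4645, -0.2823, 0.3858]
orientation: [0.999, 0.034, 0.006, -0.0]
contact_force: [0.5, 0.3, 0.3]
finger_gap: 0.0908
```

```bash
python3 -c "
from h import *
wfit('a',name='w9')
go(.464,-.281,.206)"
```

```text
0.9 [318.5, 178.7] [ 0.4653597  -0.27943146] (array([ 0.46419674, -0.27931027]), np.float64(0.9154209494590759))
t 22.8 tcp [ 0.4646 -0.2821  0.3858] offset [ -2.6  -1.2 179.8] roll 0.1 tilt [ 0.011  0.001 -1.   ] gap 0.09107863386474375
```

View pics/w9.png

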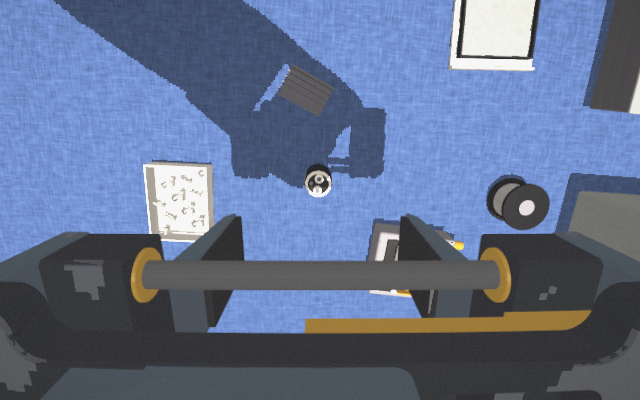

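```bash
python3 -c "
from h import *
s=observe();d=cams.get_image('wrist');T=wT(d,s)
for p in [(213,165),(211,240),(370,222),(370,290),(400,225)]: print(p,unproj(d,p,.0,T),unproj(d,p,.02,T),unproj(d,p,.037,T))
"
```

```text
(213, 165) [ 0.34122082 -0.27666095] [ 0.3476712  -0.27297987] [ 0.35315402 -0.26985095]
(211, 240) [ 0.33666785 -0.3718789 ] [ 0.34336768 -0.36298094] [ 0.34906254 -0.35541767]
(370, 222) [ 0.53305955 -0.33528017] [ 0.52899931 -0.32838741] [ 0.5255481  -0.32252856]
(370, 290) [ 0.5436021  -0.42982577] [ 0.53896424 -0.41775296] [ 0.53502206 -0.40749107]
(400, 225) [ 0.57086373 -0.33686895] [ 0.56473224 -0.32988914] [ 0.55952048 -0.32395631]
```

apply_moves([
  {"offset": [-1, -1.5, 40], "roll": 0, "jaw": 0},
  {"offset": [-2, -1.5, 80], "roll": 0, "jaw": 0},
  {"offset": [-2, -1.5, 120], "roll": 0, "jaw": 0},
  {"offset": [-3, -1.5, 160], "roll": 0, "jaw": 0},
  {"offset": [-4, -1.5, 179], "roll": 0, "jaw": 0},
])

```text
time_s: 23.48
ee_pos: [0.4625, -0.2799, 0.2049]
orientation: [0.999, 0.035, 0.005, -0.001]
contact_force: [0.4, -1.4, -1.2]
finger_gap: 0.0915
```

apply_moves([
  {"offset": [0, 0, 0], "roll": 0, "jaw": 1},
  {"offset": [0, 0, 0], "roll": 0, "jaw": 1},
  {"offset": [0, 0, 0], "roll": 0, "jaw": 1},
  {"offset": [0, 0, 0], "roll": 0, "jaw": 1},
  {"offset": [0, 0, 0], "roll": 0, "jaw": 1},
], grip_force=20)

```text
time_s: 24.1
ee_pos: [0.4626, -0.28, 0.2054]
orientation: [0.999, 0.035, 0.005, -0.001]
contact_force: [0.0, 0.4, 0.7]
finger_gap: 0.0441
```

apply_moves([
  {"offset": [0, 0, 0], "roll": 0, "jaw": 1},
  {"offset": [0, 0, 0], "roll": 0, "jaw": 1},
  {"offset": [0, 0, 0], "roll": 0, "jaw": 1},
  {"offset": [0, 0, 0], "roll": 0, "jaw": 1},
])

```text
time_s: 24.6
ee_pos: [0.4626, -0.2801, 0.2055]
orientation: [0.999, 0.035, 0.005, -0.001]
contact_force: [-0.8, 0.6, 4.4]
finger_gap: 0.0299
```

Gripped (29.9 mm). Lift; contact height expected ≈ .2135.

apply_moves([
  {"offset": [0, 0, -8], "roll": 0, "jaw": 1},
  {"offset": [0, 0, -30], "roll": 0, "jaw": 1},
  {"offset": [0, 0, -60], "roll": 0, "jaw": 1},
  {"offset": [0, 0, -90], "roll": 0, "jaw": 1},
  {"offset": [0, 0, -100], "roll": 0, "jaw": 1},
])

```text
time_s: 25.22
ee_pos: [0.4619, -0.2804, 0.3072]
orientation: [0.999, 0.035, 0.006, 0.0]
contact_force: [0.4, -0.5, -1.2]
finger_gap: 0.0298
```

```bash
python3 -c "
from h import *
go(.6422,-.0988,.305)"
```

```text
t 25.23 tcp [ 0.4619 -0.2804  0.3072] offset [ 192.6 -168.6    4.5] roll 0.1 tilt [ 0.012  0.    -1.   ] gap 0.029821622412868874
```

apply_moves([
  {"offset": [30, -26, 0], "roll": 0, "jaw": 1},
  {"offset": [70, -61, 0], "roll": 0, "jaw": 1},
  {"offset": [112, -98, 0], "roll": 0, "jaw": 1},
  {"offset": [154, -135, 0], "roll": 0, "jaw": 1},
  {"offset": [182, -160, 0], "roll": 0, "jaw": 1},
])

```text
time_s: 25.85
ee_pos: [0.6334, -0.1061, 0.3086]
orientation: [0.999, 0.036, 0.006, -0.0]
contact_force: [-0.3, -0.4, -0.0]
finger_gap: 0.0296
```

apply_moves([
  {"offset": [11, -8, 0], "roll": 0, "jaw": 1},
  {"offset": [11, -8, 0], "roll": 0, "jaw": 1},
  {"offset": [11, -8, 0], "roll": 0, "jaw": 1},
])

```text
time_s: 26.22
ee_pos: [0.6429, -0.0982, 0.3083]
orientation: [0.999, 0.035, 0.005, -0.0]
contact_force: [0.4, -0.4, -0.5]
finger_gap: 0.0294
```

```bash
python3 -c "
from h import *
go(.6417,-.0988,.216)"
```

```text
t 26.23 tcp [ 0.6429 -0.0982  0.3083] offset [-2.2  0.4 92.3] roll 0.2 tilt [ 0.011  0.001 -1.   ] gap 0.029437737553593833
```

apply_moves([
  {"offset": [-2, 0.5, 30], "roll": 0, "jaw": 1},
  {"offset": [-2, 0.5, 60], "roll": 0, "jaw": 1},
  {"offset": [-2, 0.5, 80], "roll": 0, "jaw": 1},
  {"offset": [-2, 0.5, 89], "roll": 0, "jaw": 1},
  {"offset": [-2, 0.5, 92], "roll": 0, "jaw": 1},
])

```text
time_s: 26.85
ee_pos: [0.642, -0.0991, 0.2163]
orientation: [0.999, 0.035, 0.005, -0.0]
contact_force: [-0.5, 0.3, -0.4]
finger_gap: 0.0298
```

apply_moves([
  {"offset": [0, 0, 1], "roll": 0, "jaw": 1},
  {"offset": [0, 0, 2], "roll": 0, "jaw": 1},
  {"offset": [0, 0, 2], "roll": 0, "jaw": 1},
])

```text
time_s: 27.22
ee_pos: [0.6421, -0.0991, 0.2147]
orientation: [0.999, 0.035, 0.006, -0.0]
contact_force: [0.1, 0.1, 0.8]
finger_gap: 0.0297
```

apply_moves([
  {"offset": [0, 0, 1], "roll": 0, "jaw": 1},
  {"offset": [0, 0, 1.5], "roll": 0, "jaw": 1},
  {"offset": [0, 0, 1.5], "roll": 0, "jaw": 1},
])

```text
time_s: 27.6
ee_pos: [0.6423, -0.0991, 0.2134]
orientation: [0.999, 0.035, 0.006, -0.0]
contact_force: [-0.8, 0.3, 4.0]
finger_gap: 0.03
```

apply_moves([
  {"offset": [0, 0, 0], "roll": 0, "jaw": 0.55},
  {"offset": [0, 0, 0], "roll": 0, "jaw": 0.3},
  {"offset": [0, 0, 0], "roll": 0, "jaw": 0},
  {"offset": [0, 0, 0], "roll": 0, "jaw": 0},
  {"offset": [0, 0, 0], "roll": 0, "jaw": 0},
])

```text
time_s: 28.22
ee_pos: [0.6423, -0.0991, 0.2135]
orientation: [0.999, 0.035, 0.006, -0.0]
contact_force: [-0.1, 0.4, 0.0]
finger_gap: 0.0766
```

apply_moves([
  {"offset": [0, 0, -20], "roll": 0, "jaw": 0},
  {"offset": [0, 0, -60], "roll": 0, "jaw": 0},
  {"offset": [0, 0, -110], "roll": 0, "jaw": 0},
  {"offset": [0, 0, -150], "roll": 0, "jaw": 0},
  {"offset": [0, 0, -170], "roll": 0, "jaw": 0},
])

```text
time_s: 28.85
ee_pos: [0.6405, -0.0992, 0.3869]
orientation: [0.999, 0.035, 0.007, 0.0]
contact_force: [0.4, 0.8, -0.3]
finger_gap: 0.0915
```

apply_moves([
  {"offset": [-50, 0, 0], "roll": 0, "jaw": 0},
  {"offset": [-100, 0, 0], "roll": 0, "jaw": 0},
  {"offset": [-150, 0, 0], "roll": 0, "jaw": 0},
  {"offset": [-180, 0, 0], "roll": 0, "jaw": 0},
  {"offset": [-180, 0, 0], "roll": 0, "jaw": 0},
])

```text
time_s: 29.48
ee_pos: [0.4594, -0.1118, 0.3841]
orientation: [0.999, 0.035, 0.007, 0.0]
contact_force: [0.3, 0.1, -0.7]
finger_gap: 0.0914
```

Run:
```python
from h import *
s=observe();print(s["time_s"],s["ee_pos"])
P=dict(a=(.6435,-.0988),b=(.6377,-.013),c=(.632,.0728),d=(.6262,.1586))
d=cams.get_image("scene"); cv2.imwrite("pics/s_end.png",d["pixels"][150:300,200:440,::-1].repeat(3,0).repeat(3,1))
for x in cams.outline_of("scene","cap_a"):
    g=unproj(d,x["position"],.045)
    k=min(P,key=lambda k:np.hypot(*(g-P[k])))
    print(k,x["confidence"],x["position"],fit(d,x["mask"].astype(np.float32),k,P[k],z0=.008))
```

```text
29.475 [ 0.45935126 -0.1117605   0.38406497]
c 0.84 [361.3, 237.5] (array([0.63123189, 0.07214671]), np.float64(0.9185201525688171))
a 0.72 [273.7, 232.3] (array([ 0.64431852, -0.10158725]), np.float64(0.7713822722434998))
b 0.64 [315.9, 237.8] (array([ 0.63918515, -0.01558339]), np.float64(0.9215039014816284))
d 0.56 [399.1, 238.1] (array([0.62435862, 0.15736274]), np.float64(0.9657598733901978))
```

View pics/s_end.png

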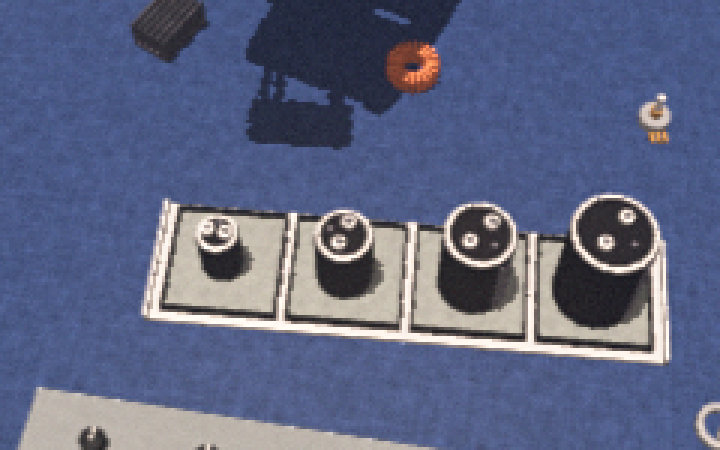

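All four stand centred and upright, running small to large from the fixture end.

```bash
python3 -c "
from plant import bot
print(bot.sign_off())"
```

```text
the job is handed in; nothing more can be done
None
```

All four capacitors now stand in the dishes, in order a, b, c, d from the test-fixture end (right of the robot, −y) to the far end. I moved d first, then c, b and a. I lowered each one until the wrist force showed it touching the dish floor before opening the jaws. The job was handed in about 29.5 s into the 99 s allowed.

The last scene picture shows all four upright, and fitted outlines put each within about 3 mm of its dish centre (limit 13 mm). The outline fit for a was weaker than the others (0.77 overlap against 0.92 or more). The wrist camera agreed to about 3 mm for b, c and d; I did not repeat that check for a.

The gripper was clear of everything at hand-in. Two small things went differently than planned:
- **Refused call:** the first move call was refused because it left out the jaw value. Nothing moved.
- **Tool tilt:** the tool drifted to about 0.01 rad off vertical by the end, well under the 0.1 rad limit.

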